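# Load a full tablet strip into the laundry dispenser

### The job

Take the full strip of five laundry tablets from the tray (not the short, part-used one) and lay it upright in the open channel of the tablet dispenser, between the end stop and the spring follower, and let go of it. Then push the dispenser's rail fully home, so that the spring follower presses the strip against the end stop, and leave it so.

Things in the scene. Friction and masses are not known exactly. Their poses are not given: they have to be found in the camera images.
- strip_mid (a point): Centre, half-way up, of the full strip: a rigid bar 100 mm long (y axis), 45 high (z up), on the tray, ends alike, 0.08-0.15 kg. Foot: grey carrier 34 wide, 12 high; on it a row of five off-white tablets 24 wide (x axis), 33 high, flat sides: grip across these, above the carrier. The part-used strip beside it has the same section, but two tablets, 40 mm long.
- dispenser: Grey fixed dispenser, an open-topped channel along its y axis. Origin mid underside, on the counter; z up. Channel floor at z 10 mm, side wall inner faces at x -28 and +28, wall tops at z 24. End stop at the -y end: inner face at y -100, top z 45. The rail with the follower comes from the +y end. A strip loaded home lies along y, centre at y -50, z 32.5.
- rail (a joint): Slide of the steel rail along the dispenser's y, m: 0 = home (hard stop), 0.065 = fully open; starts nearly open. About 6 N friction; stays where left. On it stands a black push tab 46 mm wide (x), 10 thick (y), free from z 38 up to its top at z 82; tab centre at x 0, y = 28 mm + joint value in the dispenser's frame. Push its +y face towards -y.
- follower (a joint): Compression of the spring follower carried by the rail, m: 0 = out, 0.020 = fully pressed. Steel plate 46 mm wide, top at z 42; front face at y = -15 mm + rail + follower values in the dispenser's frame, so the open rail leaves over 140 mm of channel free. Pressed about 15 mm with a full strip and the rail home (about 3 N, less than the rail's friction).
There are look-alikes about, which are no part of the job. Leave any pink or purple look-alike of the part that bears strip_mid alone.

How it is judged:
By the outcome, as a careful person would: the job done as asked, in the order asked, and still so for the second after the job is handed in, with the robot touching nothing.
It also fails if it takes over 48 s, if anything falls off the work surface, if the arm or the gripper's body presses on something with over 40 N, if the wrist force passes 120 N, or if a joint passes its speed limit or range.

### The arm

A 6-joint arm with a two-finger parallel gripper is mounted at the origin on the work surface. World frame = base frame: x ahead of the robot, y to its left, z up, the work surface at z = 0. Lengths are in mm, angles in rad, forces in N, time in s.
With the tool pointing down it reaches from about 350 to 775 mm from the base axis. Payload 7.3 kg.
Tool frame: the origin (TCP) lies at the very end of the fingers, on their centre line; the grasp point (between the pads) lies 19 mm behind it (bot.grasp_offset is the distance from the TCP to the grasp point, in mm); z points along the fingers, y is the direction in which the jaws open and shut (so a half turn about z gives the same grasp; the last joint's range is limited). The gripper opens to 92 mm and grips with 3 to 60 N. Pads are 19 mm wide; open, the fingers measure 130 mm over their backs; the gripper's body (75 mm by 190 mm) begins 47 mm behind the grasp point.
Start: joints at [-1.419, 0.342, 1.524, -0, 1.275, -0.146], TCP at [154.067, -501.905, 226.741] pointing down, gripper open.
Joint ranges: [-2.53, 2.53], [-0.77, 2.02], [0.04, 2.7], [-1, 4.14], [0.28, 2.66], [-3.11, 3.11]. Speed limits (rad/s): [2.57, 2.57, 3.14, 3.14, 3.14, 3.14].

### API

Orientations are given as [roll, pitch, yaw] about the fixed x, y, z axes, in that order (R = Rz(yaw) Ry(pitch) Rx(roll)).
In Python, from plant import bot gives the robot as it stands.
- The arm moves only by the tool servo_tool, never from a script. Its arguments are lists of equal length, an entry for each row: "angular": the turn, a rotation vector about the world's x, y, z in degrees, a list of three; "slide": the shift along the world's x, y, z in mm, a list of three; "grip": the opening, from -1 (shut) to 1 (fully open), so that 0 is half open. In form: {"angular": [[ax, ay, az], ...], "slide": [[dx, dy, dz], ...], "grip": [grip, ...]}. A call has 1 to 10 rows; each row is the pose to reach, as a shift and turn from the pose commanded when the call began; what a row does not reach only later rows make up. A row lasts 1/12 s, in which the tool goes at most 41.7 mm and 7.16 degrees, less where a joint would pass 70% of its speed; a pose out of reach is approached as far as the arm can. A call with a gripper value outside its range is refused whole. The fingers move at their own pace and stop on an object; the grip force is fixed at half the most. Time passes only in rows, so rows that repeat a pose let the fingers close. It gives the time, the measured TCP pose, the force and the opening at its end, in the units of the state.
- bot.get_obs(): the state, without advancing time (a new reading comes with each control period).
- bot.capture(name): name is "scene" or "top" or "wrist"; returns a dict with "img" (420x560x3 uint8, blue, green, red), "range_z" (420x560 float32, mm along the optical axis (not along the pixel's ray), 0 where there is no reading), "fov_y" (degrees; the focal length in pixels is half the picture's height over the tangent of half this angle, whatever the lens; pixels are square), "cx", "cy" (the principal point, pixels), "R" (3x3) and "t" (3): a world point X has camera coordinates R X + t; the wrist camera has in their place "T_tool_cam" (4x4, takes a point from camera to tool coordinates, whose origin is the TCP and whose axes are the flange's). Camera axes: x right, y down, z forward; pixel columns grow to the right and rows downward; lengths in mm; the calibration is good to about 2 mm. The wrist camera is an equidistant fisheye: a pixel r from the principal point sees the ray r / f radians off the axis. A picture is of the moment at which its call begins: read the wrist's pose just before it.
- bot.close_job(): hands the job in, once; it reports no verdict.
The state is a dict: "time": time; "joint_positions": joint angles; "dq": joint speeds; "tau": joint torques, N m; "tool_pos": TCP position; "tcp_rot": TCP orientation; "contact_force": force on the tool from outside, world axes, zero at the start; "moment": the same for the moment, N m; "grip_width": finger opening in mm.
Only numpy, scipy, OpenCV 4.12 (cv2) and the standard library are available. Lean on these libraries where they do the work, as an engineer would, in place of code of your own. Each camera call takes 0.05 s, during which the arm holds its last target.

## Working session

There is one attempt and no reset: what is moved stays moved. The work goes in short steps, Python scripts to look and compute and a tool call to move; the robot and the scene stay as the last step left them, time stands still between calls to the robot, and variables do not carry over. Pictures are saved under pics/ and viewed, and the job is handed in when it is done.

Besides the shell and the picture viewer there is one more tool, called after "Call:" by a JSON object that holds its "method" and its "body". servo_tool: Moves the arm, as the interface text tells. Its arguments: {"type":"object","properties":{"angular":{"type":"array","items":{"type":"array","items":{"type":"number"}}},"slide":{"type":"array","items":{"type":"array","items":{"type":"number"}}},"grip":{"type":"array","items":{"type":"number"}}},"required":["angular","slide","grip"]}

```bash
mkdir -p pics; ls; cat > h.py <<'E'
import numpy as np, cv2, pickle
from plant import bot
def K(c):
    h=c["img"].shape[0]; return h/2/np.tan(np.radians(c["fov_y"])/2)
def cloud(c):
    f=K(c); z=c["range_z"]; v,u=np.mgrid[0:z.shape[0],0:z.shape[1]]
    P=np.stack([(u-c["cx"])/f*z,(v-c["cy"])/f*z,z],-1)
    return (P-np.array(c["t"]).reshape(3))@np.array(c["R"])
E
python3 - <<'E'
from h import *
o=bot.get_obs(); print(o)
for n in("scene","top"):
    c=bot.capture(n); pickle.dump(c,open(n+"0.pkl","wb")); cv2.imwrite(f"pics/{n}0.png",c["img"]); print(n,c["fov_y"],c["cx"],c["cy"],c["R"],c["t"])
E
```

```text
pics
{'time': 0.0, 'joint_positions': array([-1.41897699e+00,  3.42740305e-01,  1.52500864e+00, -3.22500063e-05,
        1.27539413e+00, -1.46022526e-01]), 'dq': array([ 0.00042451, -0.00070898,  0.00031811, -0.00098583,  0.00075042,
        0.0015028 ]), 'tau': array([ 7.28855812e-04, -4.31244242e+01, -2.44217867e+01,  7.19269621e-02,
        5.60423511e-02, -1.24632584e-04]), 'tool_pos': array([ 154.00412799, -501.48192915,  226.03876177]), 'tcp_rot': array([-3.14005424e+00, -1.95082385e-04,  2.97851127e-01]), 'contact_force': array([-0.0634626 ,  0.78615675,  0.65208664]), 'moment': array([ 0.03144859,  0.03463924, -0.03478276]), 'grip_width': 91.8646796026823}
scene 48.31786557539403 271.87751067955054 212.98802861933433 [[ 0.41649762  0.90903485  0.01361551]
 [ 0.78422617 -0.35165656 -0.51120151]
 [-0.459912    0.22359185 -0.85935303]] [-231.17668224 -317.75037018 1437.04491168]
top 54.33061010426566 280.18789819531514 210.9085889382333 [[ 0.0046308  -0.9999859   0.00259938]
 [-0.99795764 -0.00478699 -0.0636996 ]
 [ 0.06371115 -0.00229909 -0.99796573]] [  62.47988295  485.48585028 1065.18001408]
```

View pics/scene0.png

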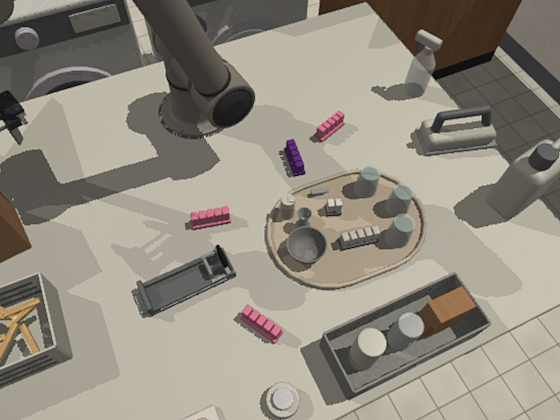

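View pics/top0.png

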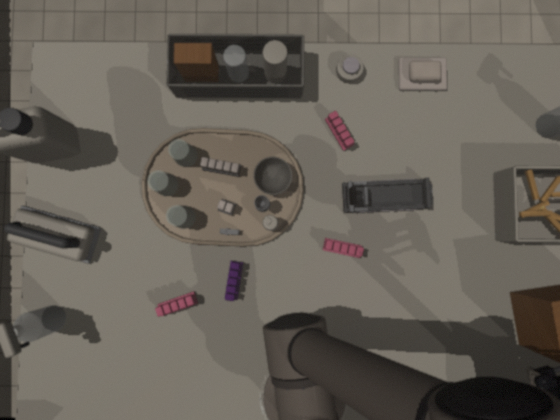

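The top view shows the full strip at about (220,167) and the part-used one at (227,207). The dispenser is at about (387,196), with its tab and follower at the left (358,196), which is world +y. The end stop is at (430,193). I'll zoom in and measure.

```bash
python3 - <<'E'
from h import *
c=pickle.load(open("top0.pkl","rb")); P=cloud(c)
a=c["img"][120:250,140:310]; b=c["img"][170:225,330:445]
cv2.imwrite("pics/z1.png",cv2.resize(a,None,fx=4.5,fy=4.5)); cv2.imwrite("pics/z2.png",cv2.resize(b,None,fx=6.5,fy=6.5,interpolation=cv2.INTER_NEAREST))
np.set_printoptions(precision=1,suppress=True,linewidth=180)
print(P[300,420],P[150,235])
print("heights disp"); 
for v in range(176,218,3): print(v,P[v,338:436:4,2].round().astype(int))
print("strip")
for v in range(150,182,2): print(v,P[v,196:246:2,2].round().astype(int))
c=pickle.load(open("scene0.pkl","rb"))
cv2.imwrite("pics/z3.png",cv2.resize(c["img"][155:325,120:420],None,fx=2.66,fy=2.66))
E
```

```text
[ 251.8 -306.2   -0.7] [648.3 186.5  10.6]
heights disp
176 [-3  0  2 -2 -2  2  0 -2  2  4  4  3 -2  0 -1 -2 -3  2  0  2 -1  0  0  1 -2]
179 [ 3  3  1 -1  3 -3  0  0  3  3 -2  1  2 18 17 15 20 21 23 23 22 24 46  1  0]
182 [-1  2 24 37 25 26 31 31 25 23 27 24 23 23 25 25 25 26 26 24 24 24 46  4  0]
185 [  -2    6   25   43   83   24   24   17   15 1094   10   12   10   11    9   12    8   13   12   10   10   19   43   42    0]
188 [ 3  4 12 57 81 13 12 43 12  9  9 13 11 10  9 11 13 10 13 11  7 18 47 46  0]
191 [ 0  1 14 54 83 10 13 45 12 14 15  9  9  8  9 11 13 13  6 11 12 16 46 46  1]
194 [-4  0  9 50 82 29 11 41 13  5 13 10 13 14 14 12  8  7 12  8  9 12 43 47  2]
197 [ 2 -4 10 51 84 13 11 44 11  9 10  9 13  9 10 11 10 15 11  9  9 13 40 46  2]
200 [ 0  1 25 48 83 10 14 49 14  8 13 13  9 13 14 12 12 10 11 11 11 10 42 43 -1]
203 [ 2 -1 24 45 81 10 10 39  8  7  9 10 12 10  8  8 12 11 14  7 13 13 38 46  3]
206 [ 1 -3 24 37 11  8 12 12 26 22 23 23 24 21 27 23 22 23 27 23 26 26 41 45  3]
209 [ 2  1 27 39 28 30 32 27 23 25 25 27 23 25 19 17 11 15 18 16  2 -3  6  2  4]
212 [ 2  1  2  0  0  1
[... 791 characters left out ...]
 54 53 41 53 53 51 48 53 51 55 53 54 54 52 20  7  8]
166 [ 4  8  6 41 47 52 33 52 53 51 51 49 52 50 53 51 51 51 49 53 54 54 19  5  8]
168 [ 6  7  9 16 18 23 17 25 38 43 44 48 50 46 51 55 51 48 50 55 50 50 19  6  9]
170 [ 5  7  7 13  5 13 19 20 18 16 20 20 24 30 16 49 51 44 51 51 52 44 11  9  5]
172 [ 6  4  8  9  6  7  8  7  2  5 10 14 19 17 19 21 20 22 22 41 42 34  9  7  3]
174 [ 6  7  6  6  2  5  8  6  9  7  7  8  4  4  9 10 15 18 19 20 21 15  6  4  7]
176 [ 8  3  6  6  6  7  5 10  8  9  8  7  7  6  6  8  6  6  8  4  8 11  7  7  6]
178 [ 9  6  5  6  4 10  8  7  8  8  5  8  9  8 10  7  7  6  8  7  7  7  5  7  4]
180 [ 6  7  8  9  7  5  8  5  4  8  6  6  6  9  7  8  4 12 11  7  8  8  8  5  8]
```

View pics/z1.png

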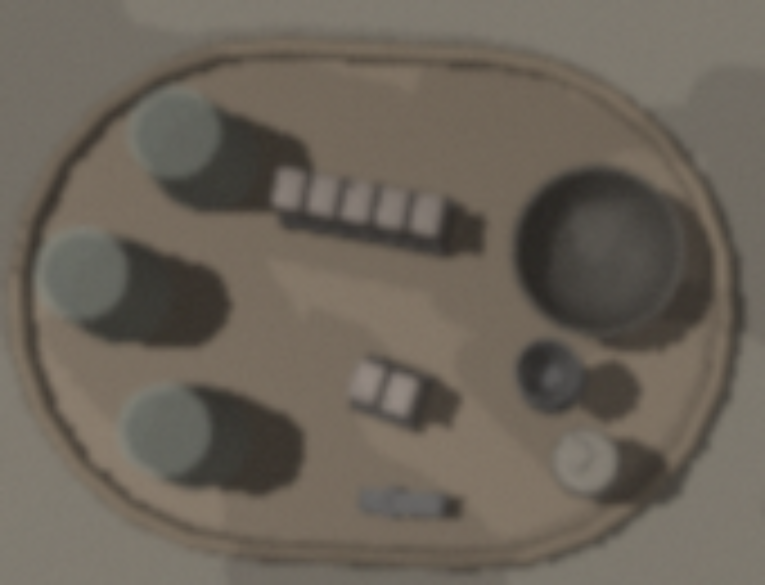

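View pics/z2.png

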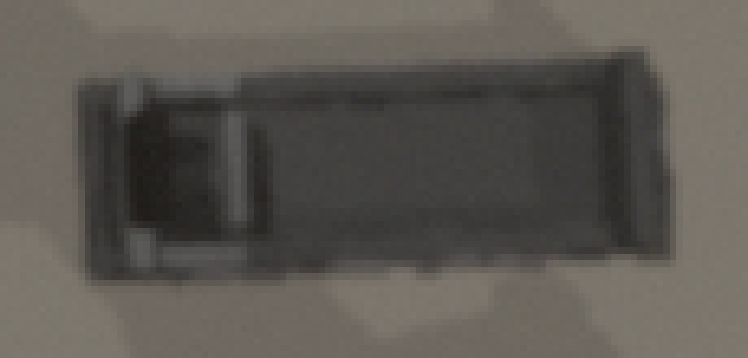

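View pics/z3.png

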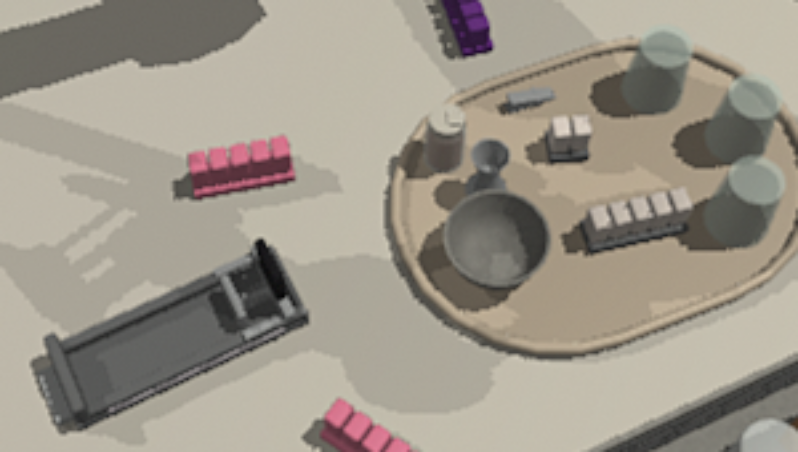

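```bash
cat > m.py <<'E'
from h import *
np.set_printoptions(precision=2,suppress=True,linewidth=180)
def rays(c,uv,z):
    f=K(c);R=np.array(c["R"]);t=np.array(c["t"]).reshape(3);uv=np.asarray(uv,float)
    d=np.c_[(uv[:,0]-c["cx"])/f,(uv[:,1]-c["cy"])/f,np.ones(len(uv))]@R
    C=-R.T@t; return C+d*((z-C[2])/d[:,2])[:,None]
def rect(X):
    (cx,cy),(w,h),a=cv2.minAreaRect(X[:,:2].astype(np.float32))
    if w<h: w,h,a=h,w,a+90
    return cx,cy,w,h,a
E
python3 - <<'E'
from m import *
for n,box in(("top",(150,180,196,246)),("scene",(215,260,330,390))):
    c=pickle.load(open(n+"0.pkl","rb"));P=cloud(c)
    m=np.zeros(P.shape[:2],bool);m[box[0]:box[1],box[2]:box[3]]=1
    m&=(P[...,2]>46)&(P[...,2]<56)
    k,l,s,_=cv2.connectedComponentsWithStats(m.astype(np.uint8)); i=1+s[1:,4].argmax(); v,u=np.where(l==i)
    X=rays(c,np.c_[u,v],51.5); print(n,len(u),"strip rect cx cy w h ang",np.array(rect(X)),P[l==i][:,2].mean(), P[l==i].mean(0))
    # other-obstacle heights
c=pickle.load(open("top0.pkl","rb"));P=cloud(c)
for nm,(u,v) in dict(gl1=(179,152),gl2=(159,182),gl3=(178,216),bowlrim=(257,176),bowlr2=(290,178),tray=(235,150),white=(270,222),box=(240,88)).items():
    print(nm,np.median(P[v-3:v+4,u-3:u+4].reshape(-1,3),0), P[v-8:v+9,u-8:u+9,2].max())
for n,box in(("top",(170,225,330,440)),("scene",(235,325,125,245))):
    c=pickle.load(open(n+"0.pkl","rb"));P=cloud(c)
    Z=P[...,2];M=np.zeros(Z.shape,bool);M[box[0]:box[1],box[2]:box[3]]=1
    def seg(lo,hi,z,nm):
        m=M&(Z>lo)&(Z<hi);k,l,s,_=cv2.connectedComponentsWithStats(m.astype(np.uint8));
        for i in np.argsort(-s[1:,4])[:3]+1:
            if s[i,4]<15: continue
            v,u=np.where(l==i); print(n,nm,s[i,4],np.array(rect(rays(c,np.c_[u,v],z))), P[l==i].mean(0))
    seg(70,90,82,"tab"); seg(36,52,45,"stop/foll"); seg(19,29,24,"walls"); seg(5,95,24,'all')
E
```

```text
top 315 strip rect cx cy w h ang [602.51 221.22  96.92  24.18  79.59] 51.22669429237207 [602.67 221.55  51.23]
scene 313 strip rect cx cy w h ang [599.83 219.75  97.57  26.55  78.19] 50.868398723604315 [599.45 219.76  50.87]
gl1 [626.57 317.26  84.9 ] 1093.7760007782424
gl2 [551.05 365.92  85.11] 89.17831571971914
gl3 [466.89 317.12  84.35] 1093.7760007782424
bowlrim [573.61 125.55  36.63] 1093.7760007782424
bowlr2 [570.73  40.04  31.8 ] 1093.7760007782424
tray [649.04 186.9    7.23] 1093.7760007782424
white [453.41  90.07  79.56] 85.37412544969045
box [794.55 168.79  73.65] 95.49531808205425
top tab 85 [ 523.9  -117.56   45.14   11.45    4.01] [ 523.34 -117.79   81.15]
top stop/foll 169 [ 534.06 -314.81   78.17   15.27    3.  ] [ 533.25 -315.61   44.48]
top stop/foll 61 [ 526.65 -156.14   44.41    8.42    4.66] [ 526.86 -156.88   41.92]
top stop/foll 33 [ 543.37 -116.19   36.39    7.75  179.65] [ 549.03 -115.8    39.99]
top walls 308 [ 544.45 -220.22  186.28   50.3    92.34] [ 561.52 -227.84   24.57]
top walls 286 [ 495.61 -221.83  186.17   22.51   96.8 ] [ 496.55 -227.89   24.53]
t
[... 218 characters left out ...]
522.07 -119.71   80.62]
scene stop/foll 175 [ 532.56 -316.92   81.98   11.99    2.95] [ 533.17 -317.12   44.54]
scene stop/foll 62 [ 524.79 -158.63   46.03    7.47    3.41] [ 522.92 -158.47   41.61]
scene stop/foll 41 [ 546.78 -118.68   34.96    8.54    2.54] [ 548.21 -118.36   40.36]
scene walls 476 [ 556.3  -201.09  232.07   76.5   109.88] [ 555.08 -203.07   24.03]
scene walls 357 [ 492.9  -219.47  188.26   15.83   93.77] [ 493.23 -226.5    24.03]
scene walls 31 [ 522.46 -136.98   28.55   14.67  100.08] [ 522.37 -137.51   24.68]
scene all 3309 [ 525.24 -221.27  238.56  100.26   93.5 ] [ 527.95 -220.95   20.39]
scene all 47 [ 662.57 -125.68   33.43    9.22  157.13] [ 665.79 -125.24   27.85]
```

Both views agree to about 2–3 mm:

| Item | Position (mm) | Yaw |
|---|---|---|
| Strip | ≈ (601, 220.5), base at z ≈ 6.5 | −11° |
| Dispenser | end stop centre ≈ (533, −316), tab ≈ (523.5, −118.7) | +3° |

Next I'll move above the strip and turn the tool +62°.

Call:
{"method": "servo_tool", "body": {"angular": [[0,0,3],[0,0,6],[0,0,9],[0,0,12],[0,0,15],[0,0,18],[0,0,21],[0,0,24],[0,0,27],[0,0,30]], "slide": [[15,24,0],[30,48,0],[45,72,0],[60,96,0],[75,120,0],[90,144,0],[105,168,0],[120,192,0],[135,216,0],[150,240,0]], "grip": [1,1,1,1,1,1,1,1,1,1]}}

```text
time: 0.93
tool_pos: [304.4, -260.5, 226.6]
tcp_rot: [-3.141, -0.0, 0.824]
contact_force: [1.2, -0.7, 0.4]
grip_width: 91.9
```

Call:
{"method": "servo_tool", "body": {"angular": [[0,0,3],[0,0,6],[0,0,9],[0,0,12],[0,0,15],[0,0,18],[0,0,21],[0,0,24],[0,0,27],[0,0,30]], "slide": [[15,24,0],[30,48,0],[45,72,0],[60,96,0],[75,120,0],[90,144,0],[105,168,0],[120,192,0],[135,216,0],[150,240,0]], "grip": [1,1,1,1,1,1,1,1,1,1]}}

```text
time: 1.77
tool_pos: [454.4, -20.5, 226.5]
tcp_rot: [-3.141, 0.0, 1.348]
contact_force: [0.3, -0.2, -0.3]
grip_width: 91.7
```

Call:
{"method": "servo_tool", "body": {"angular": [[0,0,1],[0,0,2],[0,0,2],[0,0,2],[0,0,2],[0,0,2],[0,0,2],[0,0,2],[0,0,2],[0,0,2]], "slide": [[15,24,-9],[30,48,-18],[45,72,-27],[60,96,-36],[75,120,-45],[90,144,-54],[105,168,-63],[120,192,-72],[135,216,-77],[147,242,-77]], "grip": [1,1,1,1,1,1,1,1,1,1]}}

```text
time: 2.6
tool_pos: [601.0, 220.9, 147.5]
tcp_rot: [-3.139, 0.002, 1.38]
contact_force: [1.2, -1.4, -0.0]
grip_width: 91.6
```

```bash
python3 - <<'E'
from m import *
o=bot.get_obs();print(o["time"],o["tool_pos"],np.degrees(o["tcp_rot"]),o["joint_positions"],o["contact_force"])
c=bot.capture("wrist");pickle.dump((o,c),open("w1.pkl","wb"));cv2.imwrite("pics/w1.png",c["img"]);print(c["T_tool_cam"],c["fov_y"],c["cx"],c["cy"])
E
```

```text
2.6 [600.96 220.87 147.53] [-179.83    0.09   79.04] [ 0.23  0.62  1.29 -0.    1.24  0.42] [ 1.18 -1.36 -0.04]
[[   0.     -0.96   -0.26   71.11]
 [   1.      0.     -0.     -0.46]
 [   0.     -0.26    0.96 -157.18]
 [   0.      0.      0.      1.  ]] 65.70646984690485 282.3763855492818 209.15033249444167
```

View pics/w1.png

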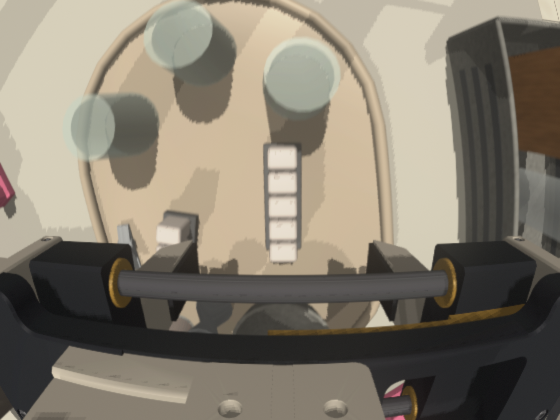

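The wrist view shows the full strip straight between the jaws, with its tablets at u≈283 and from v≈146 to v≈262. I'll check the lengthwise centre by casting rays.

```bash
cat >> m.py <<'E'
from scipy.spatial.transform import Rotation as Ro
def wray(o,c,uv,z):
    f=K(c);uv=np.asarray(uv,float)-[c["cx"],c["cy"]];r=np.hypot(*uv.T);th=r/f
    d=np.c_[uv/np.maximum(r,1e-9)[:,None]*np.sin(th)[:,None],np.cos(th)]
    T=np.array(c["T_tool_cam"]);Rt=Ro.from_euler("xyz",o["tcp_rot"]).as_matrix()
    C=Rt@T[:3,3]+o["tool_pos"];D=d@(Rt@T[:3,:3]).T
    return C+D*((z-C[2])/D[:,2])[:,None]
E
python3 - <<'E'
from m import *
o,c=pickle.load(open("w1.pkl","rb"))
hsv=cv2.cvtColor(c["img"],cv2.COLOR_BGR2HSV)
m=((hsv[...,1]<35)&(hsv[...,2]>165)).astype(np.uint8);m[:,:255]=0;m[:,310:]=0;m[:135]=0;m[268:]=0
v,u=np.where(m);print(len(u),u.min(),u.max(),v.min(),v.max())
X=wray(o,c,np.c_[u,v],51.5);print(rect(X))
E
```

```text
2016 268 296 147 259
(600.8070678710938, 225.3830108642578, 94.15716552734375, 22.385305404663086, 79.63458251953125)
```

Call:
{"method": "servo_tool", "body": {"angular": [[0,0,0.4],[0,0,0.4],[0,0,0.4],[0,0,0.4],[0,0,0.4],[0,0,0.4],[0,0,0.4],[0,0,0.4],[0,0,0.4],[0,0,0.4]], "slide": [[0,1,-10],[0,1,-25],[0,1,-40],[0,1,-55],[0,1,-70],[0,1,-85],[0,1,-100],[0,1,-112],[0,1,-119],[0,1,-124]], "grip": [1,1,1,1,1,1,1,1,1,1]}}

```text
time: 3.48
tool_pos: [600.4, 220.4, 24.5]
tcp_rot: [-3.14, 0.001, 1.386]
contact_force: [-0.1, -0.2, -0.5]
grip_width: 91.8
```

Call:
{"method": "servo_tool", "body": {"angular": [[0,0,0],[0,0,0],[0,0,0],[0,0,0],[0,0,0],[0,0,0],[0,0,0],[0,0,0],[0,0,0],[0,0,0]], "slide": [[0,0,0],[0,0,0],[0,0,0],[0,0,0],[0,0,0],[0,0,0],[0,0,0],[0,0,0],[0,0,0],[0,0,0]], "grip": [0.5,0,-0.3,-1,-1,-1,-1,-1,-1,-1]}}

```text
time: 4.32
tool_pos: [601.1, 221.1, 25.7]
tcp_rot: [3.142, 0.0, 1.387]
contact_force: [0.1, -0.2, -0.1]
grip_width: 29.6
```

Call:
{"method": "servo_tool", "body": {"angular": [[0,0,0],[0,0,0],[0,0,0],[0,0,0],[0,0,0]], "slide": [[0,0,0],[0,0,0],[0,0,0],[0,0,0],[0,0,0]], "grip": [-1,-1,-1,-1,-1]}}

```text
time: 4.73
tool_pos: [601.0, 221.1, 25.7]
tcp_rot: [3.142, 0.0, 1.387]
contact_force: [0.0, 0.4, 0.6]
grip_width: 23.7
```

Call:
{"method": "servo_tool", "body": {"angular": [[0,0,0],[0,0,0],[0,0,0],[0,0,0],[0,0,0],[0,0,0],[0,0,0],[0,0,0],[0,0,0],[0,0,0]], "slide": [[0,0,4],[0,0,10],[0,0,20],[0,0,32],[0,0,46],[0,0,62],[0,0,78],[0,0,92],[0,0,105],[0,0,115]], "grip": [-1,-1,-1,-1,-1,-1,-1,-1,-1,-1]}}

```text
time: 5.57
tool_pos: [601.7, 221.3, 143.6]
tcp_rot: [3.139, -0.001, 1.387]
contact_force: [0.1, 0.6, -1.2]
grip_width: 23.4
```

```bash
python3 - <<'E'
from m import *
o=bot.get_obs();print(o["time"],o["tool_pos"],np.degrees(o["tcp_rot"]),o["contact_force"],o["grip_width"])
c=bot.capture("wrist");pickle.dump((o,c),open("w2.pkl","wb"));cv2.imwrite("pics/w2.png",c["img"])
E
```

```text
5.5667 [601.67 221.25 143.61] [179.83  -0.07  79.46] [ 0.1   0.57 -1.16] 23.437357206930887
```

View pics/w2.png

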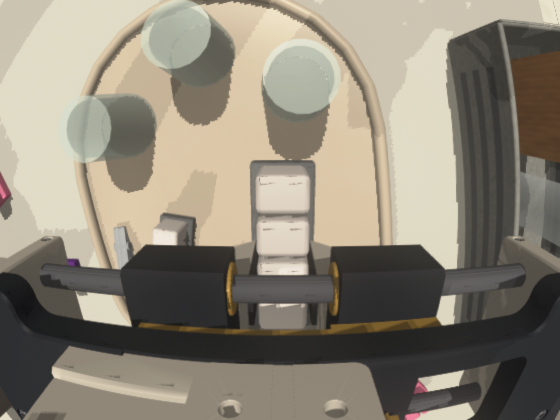

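The full strip is gripped (23.4 mm wide) and hangs straight. Now I'll carry it over the dispenser and turn it +13.5°.

Call:
{"method": "servo_tool", "body": {"angular": [[0,0,1],[0,0,2],[0,0,3],[0,0,4],[0,0,5],[0,0,6],[0,0,7],[0,0,7],[0,0,7],[0,0,7]], "slide": [[-2,-12,0],[-6,-36,0],[-10,-62,0],[-14,-90,0],[-18,-118,0],[-22,-146,0],[-26,-174,0],[-30,-200,0],[-34,-222,0],[-36,-240,0]], "grip": [-1,-1,-1,-1,-1,-1,-1,-1,-1,-1]}}

```text
time: 6.45
tool_pos: [564.5, -20.7, 141.0]
tcp_rot: [-3.142, 0.0, 1.508]
contact_force: [0.6, -0.2, -0.6]
grip_width: 23.8
```

Call:
{"method": "servo_tool", "body": {"angular": [[0,0,1],[0,0,2],[0,0,3],[0,0,4],[0,0,5],[0,0,6],[0,0,6.5],[0,0,6.5],[0,0,6.5],[0,0,6.5]], "slide": [[-4,-24,0],[-8,-50,0],[-12,-76,0],[-16,-102,0],[-20,-128,0],[-24,-154,0],[-28,-180,0],[-32,-204,0],[-34,-222,0],[-35,-231,0]], "grip": [-1,-1,-1,-1,-1,-1,-1,-1,-1,-1]}}

```text
time: 7.28
tool_pos: [529.6, -252.2, 140.9]
tcp_rot: [3.141, 0.001, 1.621]
contact_force: [0.6, 0.8, -0.7]
grip_width: 23.5
```

Call:
{"method": "servo_tool", "body": {"angular": [[0,0,0],[0,0,0]], "slide": [[0,0,0],[0,0,0]], "grip": [-1,-1]}}

```text
time: 7.45
tool_pos: [530.0, -249.5, 140.7]
tcp_rot: [-3.142, -0.001, 1.622]
contact_force: [-0.0, 0.1, -1.2]
grip_width: 24.2
```

```bash
python3 - <<'E'
from m import *
o=bot.get_obs();print(o["time"],o["tool_pos"],np.degrees(o["tcp_rot"]),o["contact_force"],o["grip_width"])
c=bot.capture("wrist");pickle.dump((o,c),open("w3.pkl","wb"));cv2.imwrite("pics/w3.png",c["img"])
c=bot.capture("scene");pickle.dump(c,open("s3.pkl","wb"));cv2.imwrite("pics/s3.png",cv2.resize(c["img"][155:345,100:400],None,fx=2.66,fy=2.66))
E
```

```text
7.45 [ 529.98 -249.49  140.67] [-180.     -0.04   92.92] [-0.04  0.09 -1.18] 24.191915933315
```

View pics/w3.png

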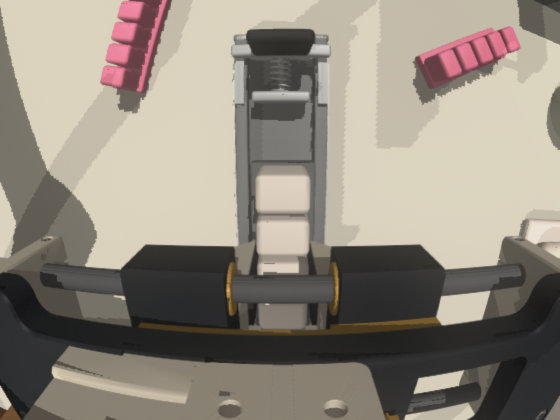

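View pics/s3.png

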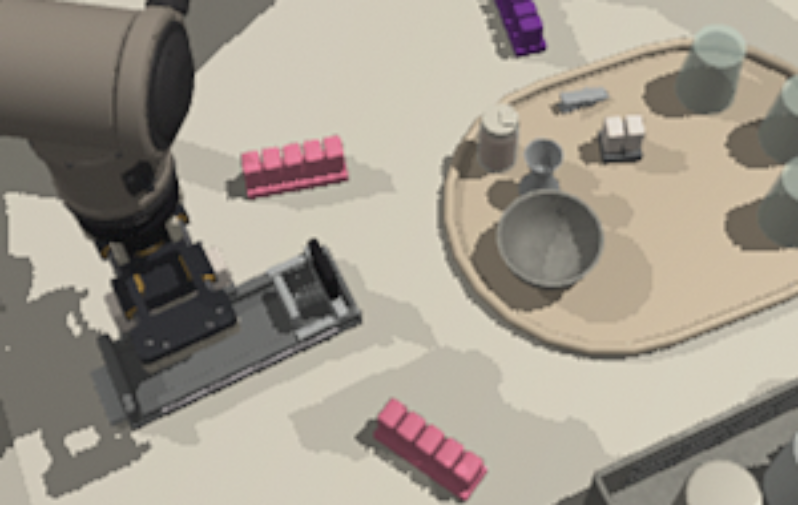

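The strip is aligned with the channel: both are centred at u≈282 and parallel, with the follower at v≈97 clear of the strip end at v≈165. Lowering it now.

Call:
{"method": "servo_tool", "body": {"angular": [[0,0,0],[0,0,0],[0,0,0],[0,0,0],[0,0,0],[0,0,0],[0,0,0],[0,0,0],[0,0,0],[0,0,0]], "slide": [[0,0,-10],[0,0,-25],[0,0,-40],[0,0,-55],[0,0,-70],[0,0,-82],[0,0,-92],[0,0,-99],[0,0,-104],[0,0,-107]], "grip": [-1,-1,-1,-1,-1,-1,-1,-1,-1,-1]}}

```text
time: 8.38
tool_pos: [530.1, -249.5, 33.1]
tcp_rot: [-3.141, -0.0, 1.623]
contact_force: [0.2, -0.4, -0.3]
grip_width: 23.9
```

Call:
{"method": "servo_tool", "body": {"angular": [[0,0,0],[0,0,0],[0,0,0],[0,0,0]], "slide": [[0,0,-1],[0,0,-2],[0,0,-2],[0,0,-2]], "grip": [-1,-1,-1,-1]}}

```text
time: 8.72
tool_pos: [530.3, -250.1, 32.2]
tcp_rot: [3.141, 0.001, 1.622]
contact_force: [-0.3, 0.6, -0.7]
grip_width: 24.1
```

Call:
{"method": "servo_tool", "body": {"angular": [[0,0,0],[0,0,0],[0,0,0]], "slide": [[0,0,-1],[0,0,-1],[0,0,-1]], "grip": [-1,-1,-1]}}

```text
time: 8.97
tool_pos: [530.1, -250.0, 30.9]
tcp_rot: [3.141, 0.0, 1.622]
contact_force: [-0.8, 0.2, -1.0]
grip_width: 23.6
```

Call:
{"method": "servo_tool", "body": {"angular": [[0,0,0],[0,0,0],[0,0,0]], "slide": [[0,0,-1],[0,0,-1],[0,0,-1]], "grip": [-1,-1,-1]}}

```text
time: 9.22
tool_pos: [530.1, -249.9, 29.7]
tcp_rot: [3.142, 0.0, 1.622]
contact_force: [-0.2, 0.9, -1.4]
grip_width: 24.0
```

```bash
python3 - <<'E'
from m import *
for i in range(4):
    o=bot.get_obs();print(o["time"],o["tool_pos"],np.degrees(o["tcp_rot"]),o["contact_force"])
    c=bot.capture("wrist")
cv2.imwrite("pics/w4.png",c["img"])
E
```

```text
9.2167 [ 530.06 -249.91   29.72] [180.     0.    92.96] [-0.16  0.91 -1.41]
9.2667 [ 530.07 -249.92   29.73] [179.99  -0.    92.96] [ 0.47 -0.41 -0.49]
9.3167 [ 530.04 -249.91   29.7 ] [180.    -0.    92.96] [ 1.02 -0.06 -0.78]
9.3667 [ 530.05 -249.89   29.71] [180.    -0.    92.96] [-1.07 -0.37 -1.49]
```

View pics/w4.png

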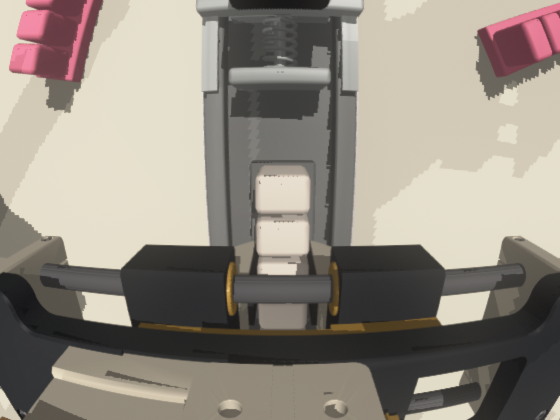

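The strip is between the walls, but there's no clear contact force yet. I'll lower it in 0.7 mm steps until it touches.

Call:
{"method": "servo_tool", "body": {"angular": [[0,0,0],[0,0,0],[0,0,0]], "slide": [[0,0,-0.7],[0,0,-0.7],[0,0,-0.7]], "grip": [-1,-1,-1]}}

```text
time: 9.67
tool_pos: [530.1, -249.9, 29.7]
tcp_rot: [3.141, 0.0, 1.623]
contact_force: [-2.0, 1.4, 4.9]
grip_width: 23.7
```

Call:
{"method": "servo_tool", "body": {"angular": [[0,0,0],[0,0,0],[0,0,0]], "slide": [[0,0,-0.7],[0,0,-0.7],[0,0,-0.7]], "grip": [-1,-1,-1]}}

```text
time: 9.92
tool_pos: [530.1, -249.9, 29.7]
tcp_rot: [3.141, 0.0, 1.623]
contact_force: [-3.9, 1.8, 10.6]
grip_width: 24.0
```

It's seated: about 10 N upward at z 29.7. I'll ease off, open and rise.

Call:
{"method": "servo_tool", "body": {"angular": [[0,0,0],[0,0,0],[0,0,0],[0,0,0],[0,0,0],[0,0,0],[0,0,0],[0,0,0],[0,0,0],[0,0,0]], "slide": [[0,0,1.2],[0,0,1.2],[0,0,1.2],[0,0,1.2],[0,0,1.2],[0,0,1.2],[0,0,1.2],[0,0,1.2],[0,0,1.2],[0,0,1.2]], "grip": [-1,-1,-0.4,-0.3,-0.1,0,0.2,0.3,0.3,0.3]}}

```text
time: 10.75
tool_pos: [530.1, -249.9, 29.5]
tcp_rot: [3.142, 0.0, 1.623]
contact_force: [-0.2, -0.2, -0.5]
grip_width: 59.2
```

Call:
{"method": "servo_tool", "body": {"angular": [[0,0,0],[0,0,0],[0,0,0],[0,0,0],[0,0,0],[0,0,0],[0,0,0],[0,0,0],[0,0,0],[0,0,0]], "slide": [[0,0,0],[0,0,4],[0,0,12],[0,0,24],[0,0,38],[0,0,54],[0,0,72],[0,0,90],[0,0,105],[0,0,110]], "grip": [0.3,0.3,0.3,0.3,0.3,0.3,0.3,0.3,0.3,0.3]}}

```text
time: 11.58
tool_pos: [531.2, -250.6, 142.9]
tcp_rot: [3.137, 0.003, 1.623]
contact_force: [1.1, 0.2, -1.0]
grip_width: 59.9
```

```bash
python3 - <<'E'
from m import *
o=bot.get_obs();print(o["time"],o["tool_pos"],np.degrees(o["tcp_rot"]),o["contact_force"],o["grip_width"])
c=bot.capture("wrist");cv2.imwrite("pics/w5.png",c["img"])
c=bot.capture("scene");cv2.imwrite("pics/s5.png",cv2.resize(c["img"][155:345,100:400],None,fx=2.66,fy=2.66))
E
```

```text
11.5833 [ 531.2  -250.59  142.91] [179.76   0.17  92.96] [ 1.08  0.15 -1.02] 59.91279780706059
```

View pics/w5.png

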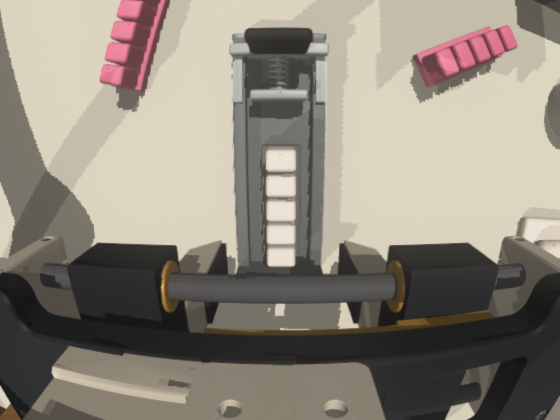

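View pics/s5.png

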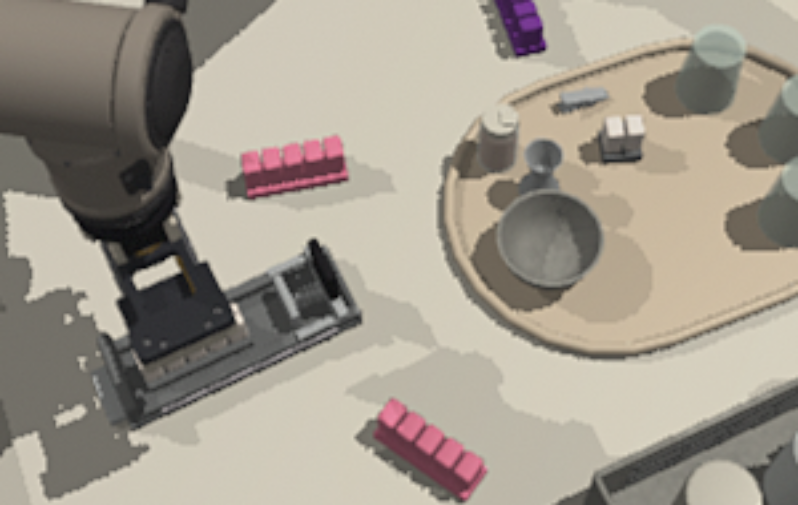

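The strip lies upright and square in the channel (u≈281, v≈150–265), released. Next I'll go behind the tab with the fingers shut.

Call:
{"method": "servo_tool", "body": {"angular": [[0,0,0],[0,0,0],[0,0,0],[0,0,0],[0,0,0],[0,0,0],[0,0,0],[0,0,0],[0,0,0],[0,0,0]], "slide": [[-1,15,0],[-2,38,0],[-3,62,0],[-4,86,0],[-5,110,0],[-6,134,0],[-8,155,0],[-9,170,0],[-9,175,0],[-9,175,0]], "grip": [0,-0.5,-1,-1,-1,-1,-1,-1,-1,-1]}}

```text
time: 12.52
tool_pos: [520.3, -73.3, 138.7]
tcp_rot: [-3.14, -0.001, 1.625]
contact_force: [-0.5, 0.1, -0.6]
grip_width: 0.9
```

Call:
{"method": "servo_tool", "body": {"angular": [[0,0,0],[0,0,0],[0,0,0],[0,0,0],[0,0,0],[0,0,0],[0,0,0],[0,0,0],[0,0,0],[0,0,0]], "slide": [[0,0,-8],[0,0,-20],[0,0,-34],[0,0,-48],[0,0,-62],[0,0,-72],[0,0,-80],[0,0,-84],[0,0,-84],[0,0,-84]], "grip": [-1,-1,-1,-1,-1,-1,-1,-1,-1,-1]}}

```text
time: 13.35
tool_pos: [521.3, -75.2, 55.7]
tcp_rot: [3.141, 0.0, 1.622]
contact_force: [0.3, 0.2, -0.1]
grip_width: 0.7
```

```bash
python3 - <<'E'
from m import *
o=bot.get_obs();print(o["time"],o["tool_pos"],np.degrees(o["tcp_rot"]),o["contact_force"],o["grip_width"])
c=bot.capture("scene");cv2.imwrite("pics/s6.png",cv2.resize(c["img"][155:345,100:400],None,fx=2.66,fy=2.66))
E
```

```text
13.35 [521.27 -75.18  55.66] [179.98   0.01  92.95] [ 0.3   0.22 -0.09] 0.6818743514498639
```

View pics/s6.png

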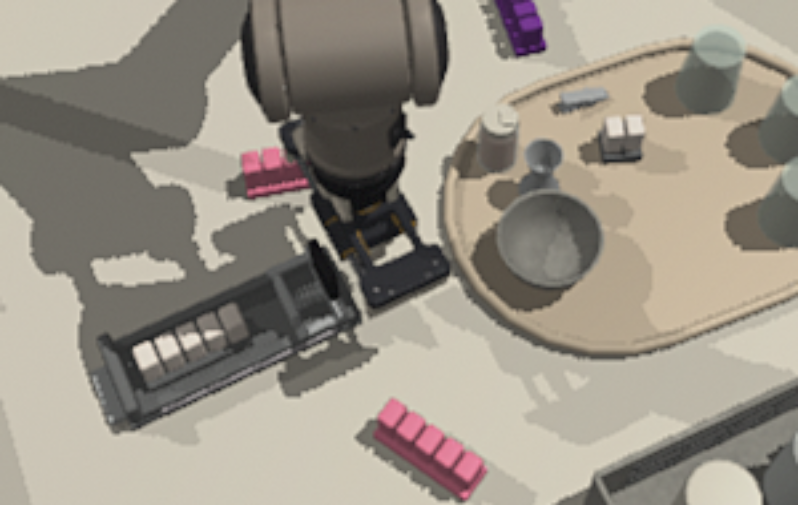

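The shut fingers stand behind the tab. The strip is upright, with its near end a little off the end stop. Pushing along the channel now.

Call:
{"method": "servo_tool", "body": {"angular": [[0,0,0],[0,0,0],[0,0,0],[0,0,0],[0,0,0],[0,0,0],[0,0,0],[0,0,0],[0,0,0],[0,0,0]], "slide": [[0.2,-4,0],[0.4,-8,0],[0.6,-12,0],[0.8,-16,0],[1,-20,0],[1.2,-23,0],[1.4,-26,0],[1.5,-29,0],[1.7,-32,0],[1.8,-35,0]], "grip": [-1,-1,-1,-1,-1,-1,-1,-1,-1,-1]}}

```text
time: 14.23
tool_pos: [522.8, -109.0, 55.6]
tcp_rot: [-3.142, -0.002, 1.622]
contact_force: [1.1, 6.4, 1.7]
grip_width: 0.5
```

Call:
{"method": "servo_tool", "body": {"angular": [[0,0,0],[0,0,0],[0,0,0],[0,0,0],[0,0,0],[0,0,0],[0,0,0],[0,0,0],[0,0,0],[0,0,0]], "slide": [[0.2,-3,0],[0.3,-6,0],[0.5,-9,0],[0.6,-12,0],[0.8,-15,0],[0.9,-18,0],[1.1,-21,0],[1.2,-24,0],[1.4,-27,0],[1.5,-30,0]], "grip": [-1,-1,-1,-1,-1,-1,-1,-1,-1,-1]}}

```text
time: 15.07
tool_pos: [524.3, -138.8, 55.5]
tcp_rot: [-3.142, -0.002, 1.623]
contact_force: [0.3, 5.8, 1.7]
grip_width: 0.6
```

Steady 6 N, the rail's friction. Continuing.

Call:
{"method": "servo_tool", "body": {"angular": [[0,0,0],[0,0,0],[0,0,0],[0,0,0],[0,0,0],[0,0,0],[0,0,0],[0,0,0],[0,0,0],[0,0,0]], "slide": [[0.1,-2,0],[0.2,-4,0],[0.3,-6,0],[0.4,-8,0],[0.5,-10,0],[0.6,-12,0],[0.7,-14,0],[0.8,-16,0],[0.9,-18,0],[1,-20,0]], "grip": [-1,-1,-1,-1,-1,-1,-1,-1,-1,-1]}}

```text
time: 15.9
tool_pos: [525.4, -158.4, 55.6]
tcp_rot: [-3.142, -0.002, 1.622]
contact_force: [1.0, 9.2, 2.3]
grip_width: 0.5
```

Call:
{"method": "servo_tool", "body": {"angular": [[0,0,0],[0,0,0],[0,0,0],[0,0,0]], "slide": [[0.1,-1,0],[0.1,-2,0],[0.2,-3,0],[0.2,-4,0]], "grip": [-1,-1,-1,-1]}}

```text
time: 16.23
tool_pos: [525.5, -162.2, 55.6]
tcp_rot: [-3.142, -0.003, 1.622]
contact_force: [1.6, 9.6, 2.6]
grip_width: 0.3
```

Call:
{"method": "servo_tool", "body": {"angular": [[0,0,0],[0,0,0],[0,0,0]], "slide": [[0,-1,0],[0.1,-2,0],[0.1,-2,0]], "grip": [-1,-1,-1]}}

```text
time: 16.48
tool_pos: [525.7, -164.3, 55.6]
tcp_rot: [-3.142, -0.003, 1.623]
contact_force: [1.6, 7.7, 1.7]
grip_width: 0.1
```

Call:
{"method": "servo_tool", "body": {"angular": [[0,0,0],[0,0,0],[0,0,0]], "slide": [[0,-1,0],[0.1,-2,0],[0.1,-2,0]], "grip": [-1,-1,-1]}}

```text
time: 16.73
tool_pos: [525.8, -166.3, 55.6]
tcp_rot: [-3.141, -0.003, 1.623]
contact_force: [0.8, 8.0, 3.0]
grip_width: 0.5
```

Call:
{"method": "servo_tool", "body": {"angular": [[0,0,0],[0,0,0],[0,0,0]], "slide": [[0,-1,0],[0,-1,0],[0,-1,0]], "grip": [-1,-1,-1]}}

```text
time: 16.98
tool_pos: [525.8, -167.2, 55.6]
tcp_rot: [3.142, -0.003, 1.623]
contact_force: [2.5, 8.7, 3.3]
grip_width: 0.4
```

Call:
{"method": "servo_tool", "body": {"angular": [[0,0,0],[0,0,0],[0,0,0]], "slide": [[0,-1,0],[0,-1,0],[0,-1,0]], "grip": [-1,-1,-1]}}

```text
time: 17.23
tool_pos: [525.8, -167.2, 55.6]
tcp_rot: [-3.142, -0.004, 1.623]
contact_force: [1.3, 11.8, 3.2]
grip_width: 0.4
```

Call:
{"method": "servo_tool", "body": {"angular": [[0,0,0],[0,0,0],[0,0,0]], "slide": [[0,-1,0],[0,-1,0],[0,-1,0]], "grip": [-1,-1,-1]}}

```text
time: 17.48
tool_pos: [525.8, -167.3, 55.6]
tcp_rot: [-3.141, -0.005, 1.623]
contact_force: [1.7, 17.0, 5.1]
grip_width: 1.0
```

Position is fixed at −167.3 while the force climbs, so this is the hard stop. One more nudge, then I'll back off.

Call:
{"method": "servo_tool", "body": {"angular": [[0,0,0],[0,0,0],[0,0,0]], "slide": [[0,-1,0],[0,-1,0],[0,-1,0]], "grip": [-1,-1,-1]}}

```text
time: 17.73
tool_pos: [525.8, -167.4, 55.7]
tcp_rot: [-3.141, -0.007, 1.623]
contact_force: [2.3, 19.5, 5.8]
grip_width: 0.7
```

Call:
{"method": "servo_tool", "body": {"angular": [[0,0,0],[0,0,0],[0,0,0],[0,0,0],[0,0,0],[0,0,0],[0,0,0],[0,0,0],[0,0,0],[0,0,0]], "slide": [[0,2,0],[0,5,0],[-1,12,0],[-1,22,0],[-2,34,0],[-2,40,10],[-2,40,30],[-2,40,55],[-2,40,80],[-2,40,100]], "grip": [-1,-1,-1,-1,-1,-1,-1,-1,-1,-1]}}

```text
time: 18.57
tool_pos: [524.1, -131.4, 158.2]
tcp_rot: [3.14, 0.001, 1.623]
contact_force: [2.1, 0.7, 1.0]
grip_width: 0.5
```

Call:
{"method": "servo_tool", "body": {"angular": [[0,0,0],[0,0,0],[0,0,0],[0,0,0],[0,0,0],[0,0,0],[0,0,0],[0,0,0],[0,0,0],[0,0,0]], "slide": [[-10,10,10],[-20,25,20],[-35,45,35],[-50,65,50],[-65,85,60],[-75,105,60],[-85,125,60],[-90,140,60],[-90,150,60],[-90,150,60]], "grip": [-1,-1,-1,-1,-1,-1,-1,-1,-1,-1]}}

```text
time: 19.4
tool_pos: [433.6, 19.7, 216.3]
tcp_rot: [3.14, -0.0, 1.625]
contact_force: [-0.8, -0.7, 0.5]
grip_width: 0.4
```

```bash
python3 - <<'E'
from m import *
o=bot.get_obs();print(o["time"],o["tool_pos"],o["contact_force"])
for n in("scene","top"):
    c=bot.capture(n);pickle.dump(c,open(n+"9.pkl","wb"))
    b=(slice(200,330),slice(100,260)) if n=="scene" else (slice(165,225),slice(330,445))
    cv2.imwrite(f"pics/{n}9.png",cv2.resize(c["img"][b],None,fx=4.5,fy=4.5)); 
    box=(170,225,330,440) if n=="top" else (235,325,125,245)
    P=cloud(c);Z=P[...,2];M=np.zeros(Z.shape,bool);M[box[0]:box[1],box[2]:box[3]]=1
    for lo,hi,z,nm in((70,90,82,"tab"),(47,70,55,"strip top"),(36,70,52,"high"),):
        m=M&(Z>lo)&(Z<hi);k,l,s,_=cv2.connectedComponentsWithStats(m.astype(np.uint8))
        for i in np.argsort(-s[1:,4])[:3]+1:
            if s[i,4]<15: continue
            v,u=np.where(l==i); print(n,nm,s[i,4],np.array(rect(rays(c,np.c_[u,v],z))),P[l==i].mean(0))
E
```

```text
19.4 [433.63  19.72 216.28] [-0.77 -0.74  0.54]
scene tab 86 [ 526.35 -183.95   48.22   10.25    3.73] [ 525.82 -184.04   80.82]
scene strip top 392 [ 531.94 -263.23  100.83   27.78   92.56] [ 530.81 -262.31   54.43]
scene strip top 19 [ 544.   -183.87   10.32    9.35  159.8 ] [ 545.46 -183.26   58.82]
scene high 716 [ 533.11 -263.15  118.31   81.57   92.95] [ 532.13 -271.14   49.47]
scene high 68 [ 534.29 -183.57   69.5    11.05    3.04] [ 543.01 -184.1    47.  ]
scene high 20 [ 665.79 -124.57   18.72    6.77  157.13] [ 663.61 -122.4    44.1 ]
top tab 90 [ 526.78 -181.76   45.05   12.44  179.4 ] [ 527.21 -182.24   80.47]
top strip top 354 [ 532.72 -260.23  100.7    24.23   92.67] [ 532.84 -259.61   54.73]
top strip top 38 [ 528.16 -179.47   43.81    5.85    5.09] [ 527.16 -178.61   58.74]
top high 592 [ 530.51 -259.37  121.1    77.65   93.  ] [ 532.15 -268.75   50.46]
top high 100 [ 526.11 -179.09   74.73   10.5     2.11] [ 525.43 -180.7    46.92]
```

View pics/scene9.png

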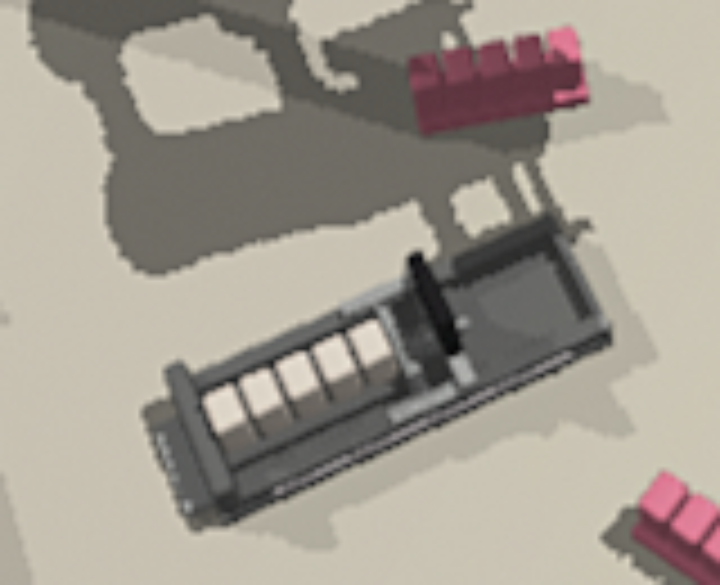

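View pics/top9.png

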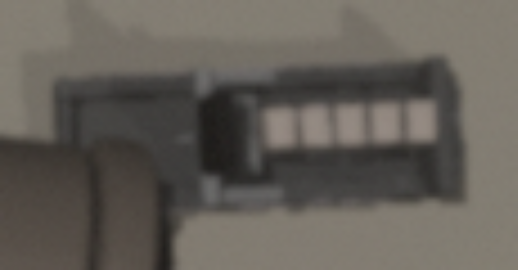

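The strip stands against the end stop (tablets from about (222,410) to (375,345) in the zoomed scene view). The follower is pressed on its other end. The tab moved 64 mm to about y −183 and sits 78–79 mm from the strip centre; 78 is expected at home. Handing in.

```bash
python3 -c "
from plant import bot
print(bot.close_job())"
```

```text
the job is handed in; nothing more can be done
None
```

The full strip of five is upright in the dispenser, held against the end stop by the spring follower, with the rail pushed home. I let go of the strip before pushing the rail, and handed the job in at about 19.5 s of the 48 s allowed.

- **Rail home:** the tab stopped moving at the hard stop while the push rose from about 9 N to 19.5 N. It stayed there after I backed off: 64 mm of travel, 78–79 mm from the strip centre against 78 expected.
- **Strip seated:** both the scene and top pictures show it upright at about (532, −262), along the channel and against the end stop, with the follower on its other end.
- **Forces and contact:** the highest force I read was about 20 N. The arm was clear of everything at the end, and I did not touch the part-used strip or the pink and purple look-alikes.
- **Disagreements:** the scene and top cameras differed by 2–3 mm, about their stated calibration error. The wrist camera put the strip's centre about 4 mm further along y before the grasp, because its near end was shaded. The gap between strip and stop was therefore judged from the pictures, not measured more finely than that.

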